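# Hook the crate of glasses forward in the rack

## Robot

A 6-joint arm with a two-finger parallel gripper is mounted at the origin on the work surface. World frame = base frame: x ahead of the robot, y to its left, z up, the work surface at z = 0. Lengths are in mm, angles in rad, forces in N, time in s.
With the tool pointing down it reaches from about 300 to 775 mm from the base axis. Payload 14.6 kg.
Tool frame: the origin (TCP) lies at the very end of the fingers, on their centre line; the grasp point (between the pads) lies 19 mm behind it; z points along the fingers, y is the line along which they close (so a half turn about z gives the same grasp; the last joint's range is limited). The gripper opens to 94 mm and grips with 3 to 60 N. Pads are 16 mm wide; open, the fingers measure 119 mm over their backs; the gripper's body (75 mm by 177 mm) begins 78 mm behind the grasp point.
Start: joints at [1.213, 0.3, 1.521, -0, 1.321, -0.067], TCP at [157.693, 526.899, 205.446] pointing down, gripper open.
Joint ranges: [-3.03, 3.03], [-0.79, 2.21], [0.23, 2.52], [-1.04, 4.18], [0, 3.07], [-2.55, 2.55]. Speed limits (rad/s): [2.22, 2.22, 2.57, 3.14, 3.14, 3.14].

## Interface

Orientations are given as [roll, pitch, yaw] about the fixed x, y, z axes, in that order (R = Rz(yaw) Ry(pitch) Rx(roll)).
In Python, from cell import read_state, viewer, manip, models gives the robot as it stands.
- The arm moves only by the tool carry_out, never from a script. Its argument "deltas" is a list of rows, each an object with "dp": the shift along the tool's x, y, z in mm, a list of three; "roll": the turn about the tool's z in degrees; "gripper": the opening, from -1 (shut) to 1 (fully open), so that 0 is half open. In form: [{"dp": [tx, ty, tz], "roll": roll, "gripper": gripper}, ...]. A call has 1 to 12 rows; each row is the pose to reach, as a shift and turn from the pose commanded when the call began, along the tool's axes at that moment; what a row does not reach only later rows make up. A row lasts 1/12 s, in which the tool goes at most 41.7 mm and 7.16 degrees, less where a joint would pass 70% of its speed; a pose out of reach is approached as far as the arm can. A call with a gripper value outside its range is refused whole. The fingers move at their own pace and stop on an object; "newtons" is the grip in N (left out, the last holds). Time passes only in rows, so rows that repeat a pose let the fingers close. It gives the time, the measured TCP pose, the force, the opening and the grip force at its end, in the units of the state.
- read_state(): the state, without advancing time (a new reading comes with each control period).
- viewer.camera(name): name is "scene" or "top" or "wrist"; returns the picture (384x512x3 uint8, red, green, blue); there is no depth.
- viewer.camera_params(name): a dict with "fovy" (degrees; the focal length in pixels is half the picture's height over the tangent of half this angle, whatever the lens; pixels are square), "cx", "cy" (the principal point, pixels), "eye" and "attitude" of the camera in the world; the wrist camera has in their place "T_tool_cam" (4x4, takes a point from camera to tool coordinates, whose origin is the TCP and whose axes are the flange's). Camera axes: x right, y up, looking along -z (the intrinsics and any distortion apply to the point x, -y, -z); pixel columns grow to the right and rows downward; lengths in mm; the calibration is good to about 2 mm. A picture is of the moment at which its call begins: read the wrist's pose just before it. camera_params takes no time and is no camera call.
- manip.sign_off(): hands the job in; it is judged then, once.
Trained networks look in the newest picture that a camera, given by its name, has taken for a name from the list of things; names that differ only in an ending like _2 or _b are one class to them, and where a whole thing is asked for, a point or a joint stands for the part that bears it (a point fixed in the world has none). Each returns a list of dicts, best first, with "p" (0 to 1); they miss things now and then, are a little off and sometimes report something else, mostly with a low value. They report only what shows in the picture. A call takes as long as a camera call. They do not tell look-alikes from the thing itself.
- models.cut_out(camera, label): "region" (384x512 bool, what is visible of it) and "box" ([left, top, right, bottom] in pixels, round what is visible of it).
The state is a dict: "clock": time; "joints": joint angles; "qd": joint speeds; "effort": joint torques, N m; "eef_pos": TCP position; "eef_rot": TCP orientation; "wrist_force": force on the tool from outside, world axes, zero at the start; "moment": the same for the moment, N m; "finger_gap": finger opening in mm; "finger_force": force on a finger pad.
Only numpy, scipy, OpenCV 4.12 (cv2) and the standard library are available. Lean on these libraries where they do the work, as an engineer would, in place of code of your own. Each camera call takes 0.05 s, during which the arm holds its last target. There are 200 camera calls.

## Task

Draw the drag hook out of its blue sleeve and use its yellow blade over the front lip of the red crate, deep in the wire rack, to pull that crate forward until its front is flush with the front edge of the rack floor. Keep the two glasses in it standing and do not touch the crate with the hand. Finally lay the hook on the middle of the black rubber mat, leaving the white crate and everything else on the bench where it is.

Things in the scene. Friction and masses are not known exactly. Their poses are not given: they have to be found in the camera images.
- hook_handle (a point): Drag hook, 195 mm long, 0.26 kg. Point: middle of its wooden handle, 90 mm long (x), 26 wide (y), 40 high (z), 20 mm above its underside. x runs along the tool to the blade, z up. At the start the handle is inside the sleeve; 63 to 85 mm of shaft and blade stick out of the mouth. Too short when held by the shaft: re-take it by the handle to reach into the rack.
- hook_mid (a point): Middle of the hook's whole length: 52 mm from hook_handle towards the blade (x), 20 mm above the underside; same axes. Here runs the steel shaft, 12 mm wide (y), 14 mm high, its axis 13 mm above this point, from the handle's end (45 mm from hook_handle) to the blade.
- hook_blade (a point): Middle of the inner face (towards the handle) of the hook's yellow blade, 144 mm from hook_handle, 20 mm above the underside; same axes. The blade is an upright plate 6 mm thick (x), 40 mm wide (y), 40 mm high, as low as the handle's underside (the tool stands level on both); it hangs 26 mm below the shaft.
- sleeve: Fixed blue steel sleeve (low tunnel) holding the hook's handle: 134 mm long (x), 60 wide, 56 high; inside 44 wide, 48 high, its floor is the bench. Origin on the bench under its centre; x points out of its open mouth at x = +67 mm; the other end is closed. The hook only comes out along x.
- rack: Fixed two-bay wire rack, 260 mm deep (x), 380 wide (y). Origin on the bench under its centre; x points to its back. Open front, and front edge of its plywood floor, at x = -130 mm. Floor top at z = 12 mm; wire deck from z = 166 to 179 mm. Bays centred at y = +92 and -92 mm, about 165 mm clear between 14 mm posts.
- red_crate_lip (a point): Red plastic crate, 110 mm deep (x), 110 wide (y), 70 high, about 0.35 kg plus two glasses; slides with a few N. Point: middle of the top outer edge of its front lip; x to the crate's back, z up. Lip 8 mm thick (x) and high; empty open compartment behind it to x = 55 mm, 66 mm deep. It stands in either bay, lip 50 to 80 mm behind the rack floor's front edge.
- glass_a: Green glass tumbler, 38 mm across, 72 mm high, loose in the rear compartment of the red crate. Origin at the centre of its underside, z up.
- glass_b: A second tumbler like glass_a.
- white_crate: White crate of the same size in the other bay, holding copper wheels; to be left alone. Origin at the centre of its underside, x to its back.
- mat: Black rubber mat fixed on the bench, 260 mm (x) by 140 mm (y), 3 mm thick; origin under its centre.
- spindles: Bystander, to be left alone: wooden block 120 x 70 mm with six copper-wheel spindles, about 100 mm high. Origin at the centre of its underside.
- carton: Bystander, to be left alone: white paper carton 80 x 60 x 70 mm. Origin at the centre of its underside.
- paste: Bystander, to be left alone: amber jar, 60 mm across, 50 mm high. Origin at the centre of its underside.
- pencils: Bystander, to be left alone: drinking glass 68 mm across with pencils, 150 mm high. Origin at the centre of its underside.
- polish: Bystander, to be left alone: white bottle, 44 mm across, 120 mm high. Origin at the centre of its underside.
There are look-alikes about, which are no part of the job. What is shaped like the part that bears hook_handle but pink or purple is not meant.

How it is judged (in metres and radians):
On the way, in this order (a step that is already met when the one before it is completed fails the run):
1. the hook has been drawn out of its sleeve (horizontal distance between hook_handle and sleeve above 0.11 m), for 0.1 s.
2. the red crate is being pulled forward by the hook (contact force between hook and red_crate above 0.3 N and distance of red_crate_lip from where it was at the start of the episode above 0.015 m).
3. the front of the red crate is flush with the front edge of the rack floor (x of red_crate_lip in the frame of rack between -0.145 and -0.115 m), for 0.2 s.
At the end, for the whole second after the job is handed in: Red crate level on the rack floor, lip middle within 15 mm of the floor's front edge, turned under 0.2 rad from the rack, both glasses upright in it; hook at rest on the mat, middle of its length within 70 mm along and 50 mm across of the mat's centre (all of step 3 and angle between the x axis of red_crate_lip and the x axis of rack, either way round below 0.2 rad and height (world z) of red_crate_lip between 0.078 and 0.086 m and angle between red_crate_lip's own z axis and vertical below 0.06 rad and angle between each of glass_a, glass_b's own z axis and vertical below 0.2 rad and height (world z) of each of glass_a, glass_b below 0.03 m and horizontal distance between each of glass_a, glass_b and red_crate_lip below 0.16 m and x of hook_mid in the frame of mat between -0.07 and 0.07 m and y of hook_mid in the frame of mat between -0.05 and 0.05 m and height (world z) of hook_mid below 0.045 m and linear speed of each of hook, red_crate below 0.02 m/s); the robot touches nothing.
It fails at once if the hand or arm touches the red crate (contact force between any of the fingers, the arm and red_crate above 0.5 N).
It fails at once if a glass in the red crate tips over (angle between any of glass_a, glass_b's own z axis and vertical above 0.5 rad).
It fails at once if the white crate is shifted by more than 20 mm (distance of white_crate from where it was at the start of the episode above 0.02 m).
It fails at once if something else on the bench is shifted by more than 30 mm (distance of any of spindles, carton, paste, pencils, polish from where it was at the start of the episode above 0.03 m).
It also fails if it takes over 72 s, if anything falls off the work surface, if the arm or the gripper's body presses on something with over 40 N, if the wrist force passes 120 N, or if a joint passes its speed limit or range.

## Working session

There is one attempt and no reset: what is moved stays moved. The work goes in short steps, Python scripts to look and compute and a tool call to move; the robot and the scene stay as the last step left them, time stands still between calls to the robot, and variables do not carry over. Pictures are saved under pics/ and viewed, at most 10 in all, crops included, and the job is handed in when it is done.

Besides the shell and the picture viewer there is one more tool, called as name([rows], argument=value, ...), one row to a line, values as JSON. carry_out: Moves the arm, as the interface text tells. Its arguments: {"type":"object","properties":{"deltas":{"type":"array"},"newtons":{"type":"number"}},"required":["deltas"]}

```bash
mkdir -p pics; ls; python3 - <<'E'
from cell import read_state, viewer, manip, models
import cv2, numpy as np
print(read_state())
for n in ["scene","top","wrist"]:
    print(n, viewer.camera_params(n))
ims=[viewer.camera(n) for n in ["scene","top"]]
for n,i in zip(["scene","top"],ims):
    cv2.imwrite(f"pics/{n}0.png",cv2.resize(i[:,:,::-1],(800,600),interpolation=cv2.INTER_CUBIC))
for n in ["scene","top"]:
    for l in ["hook_handle","hook_blade","sleeve","rack","red_crate_lip","white_crate","mat","spindles"]:
        for d in models.cut_out(n,l)[:3]:
            print(n,l,round(d["p"],2),d["box"])
E
```

```text
pics
{'clock': 0.0, 'joints': array([ 1.21337594e+00,  3.00463475e-01,  1.52161120e+00, -1.84910616e-05,
        1.32070505e+00, -6.66161799e-02]), 'qd': array([ 0.00095378, -0.00118765,  0.00080566, -0.00015371,  0.00058612,
       -0.00100162]), 'effort': array([-2.60653462e-03, -5.31811845e+01, -3.52734232e+01,  7.07268412e-02,
        2.45956139e-02, -6.98051076e-05]), 'eef_pos': array([157.61624325, 526.64224422, 204.87777486]), 'eef_rot': array([-3.14040702e+00, -6.11491668e-05,  2.85079299e+00]), 'wrist_force': array([0.68918167, 0.0820559 , 0.17891479]), 'moment': array([ 0.00124539, -0.0506939 ,  0.02396686]), 'finger_force': 0.0, 'finger_gap': 93.76933011770453}
scene {'fovy': 44.29981511648366, 'cx': 256.1465736993539, 'cy': 191.95328092919274, 'eye': array([1704.82073822, -463.52899845,  950.89716888]), 'attitude': array([0.96321161, 0.00585986, 1.25912385])}
top {'fovy': 54.4583333610889, 'cx': 255.89412327031172, 'cy': 190.34221262980364, 'eye': array([ 385.38624732,  -75.82785637, 1102.32897015]), 'attitude': array([ 0.10242107, -0.01008103, -1.54325639])}
wrist {'fovy
[... 1034 characters left out ...]
 mat 0.32 [166.1, 235.9, 197.7, 278.9]
scene spindles 0.93 [385.5, 185.4, 428.8, 230.4]
top hook_handle 0.94 [391.1, 213.3, 423.1, 285.8]
top hook_handle 0.82 [305.0, 245.1, 341.1, 310.7]
top hook_handle 0.51 [290.3, 209.9, 318.6, 220.7]
top hook_blade 0.94 [308.9, 241.9, 343.8, 310.4]
top hook_blade 0.85 [393.9, 213.8, 419.3, 283.1]
top hook_blade 0.53 [289.1, 211.4, 318.7, 222.9]
top sleeve 0.67 [337.6, 105.0, 375.3, 139.9]
top rack 0.58 [159.0, 38.3, 311.2, 155.6]
top rack 0.19 [75.1, 100.9, 130.5, 136.7]
top red_crate_lip 0.94 [187.7, 78.6, 228.7, 127.1]
top white_crate 0.64 [252.7, 84.9, 292.5, 129.1]
top mat 0.95 [79.5, 151.1, 150.3, 249.3]
top spindles 0.29 [158.6, 36.0, 312.8, 156.4]
```

View pics/top0.png

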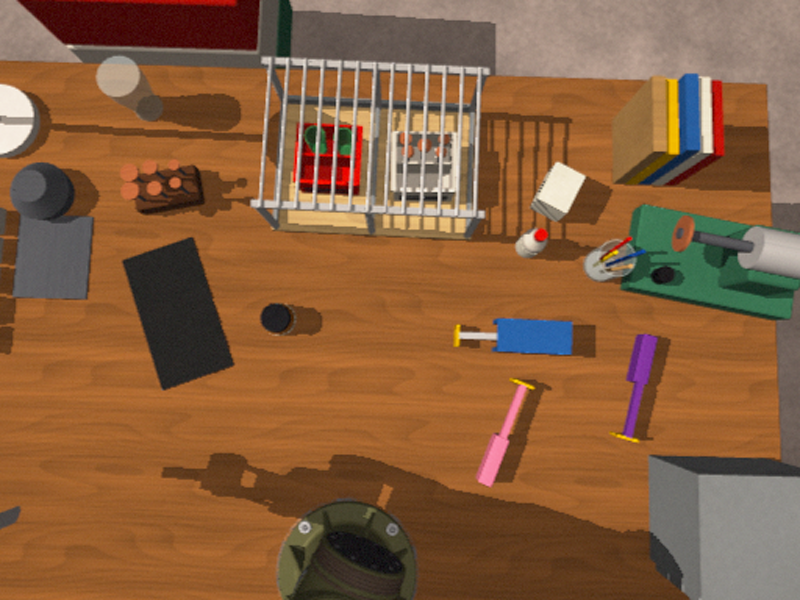

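View pics/scene0.png

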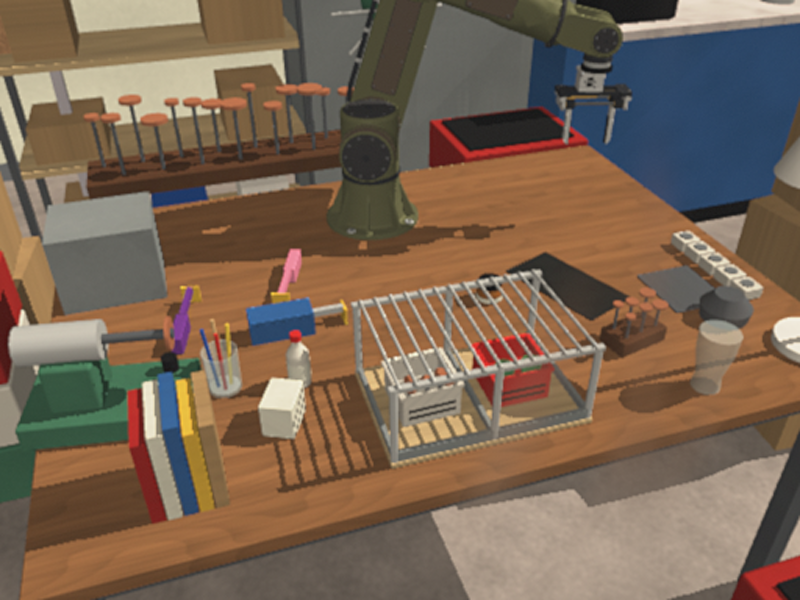

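The top view shows a blue sleeve at about (535,337) with a white shaft and yellow blade at (457,335), the pink look-alike at (505,430) and the purple one at (635,390). The hook in the blue sleeve fits the description. The red crate at (330,160) is in the left bay and the mat is at (178,313). Next I locate them metrically and crop the hook.

```bash
cat > h.py <<'E'
from cell import read_state, viewer, manip, models
import cv2, numpy as np
from scipy.spatial.transform import Rotation as R
def cam(n,st=None):
    p=viewer.camera_params(n); f=192/np.tan(np.radians(p["fovy"]/2))
    if n=="wrist":
        T=np.eye(4); T[:3,:3]=R.from_euler("xyz",st["eef_rot"]).as_matrix(); T[:3,3]=st["eef_pos"]
        T=T@p["T_tool_cam"]; return f,p["cx"],p["cy"],T[:3,3],T[:3,:3]
    return f,p["cx"],p["cy"],np.array(p["eye"]),R.from_euler("xyz",p["attitude"]).as_matrix()
def ray(c,uv,z):
    f,cx,cy,e,A=c; uv=np.atleast_2d(np.array(uv,float))
    d=np.c_[(uv[:,0]-cx)/f,-(uv[:,1]-cy)/f,-np.ones(len(uv))]@A.T
    return e+d*((z-e[2])/d[:,2])[:,None]
def proj(c,P):
    f,cx,cy,e,A=c; q=(np.atleast_2d(P)-e)@A
    return np.c_[cx-f*q[:,0]/q[:,2],cy+f*q[:,1]/q[:,2]]
def rect(region,c,z):
    "min-area rectangle of a region's pixels on plane z: centre, size, corners"
    v,u=np.nonzero(region); P=ray(c,np.c_[u,v],z)[:,:2].astype(np.float32)
    r=cv2.minAreaRect(P); return np.round(r[0],1),np.round(r[1],1),np.round(r[2],1),np.round(cv2.boxPoints(r),1)
E
python3 - <<'E'
from h import *
im=viewer.camera("top"); c=cam("top")
cv2.imwrite("pics/crop1.png",cv2.resize(im[190:250,270:390,::-1],(800,400),interpolation=cv2.INTER_CUBIC))
# colour masks
hsv=cv2.cvtColor(im,cv2.COLOR_RGB2HSV)
def win(m,b): o=np.zeros_like(m,bool); l,t,r,bt=b; o[t:bt,l:r]=m[t:bt,l:r]>0; return o
blue=win(cv2.inRange(hsv,(100,120,60),(125,255,255)),(300,195,385,240)); print("sleeve z56",rect(blue,c,56))
yel=win(cv2.inRange(hsv,(20,120,90),(35,255,255)),(280,200,310,230)); print("blade",yel.sum(),rect(yel,c,38))
for l,z in [("mat",3),("red_crate_lip",82),("white_crate",82),("rack",170),("carton",70),("paste",50),("polish",120),("pencils",150),("spindles",100),("sleeve",56)]:
    d=models.cut_out("top",l)
    for k in d[:2]: print(l,round(k["p"],2),k["box"],*rect(k["region"],c,z))
E
```

```text
sleeve z56 (array([ 430.8, -322.6]), array([139.1,  59.1]), np.float64(88.9), array([[ 399.9, -391.5],
       [ 459. , -392.7],
       [ 461.7, -253.6],
       [ 402.6, -252.5]], dtype=float32))
blade 54 (array([ 430.2, -188.3]), array([40. , 11.4]), np.float64(1.0), array([[ 410.1, -183. ],
       [ 410.3, -194.4],
       [ 450.3, -193.7],
       [ 450.1, -182.3]], dtype=float32))
mat 0.97 [80.8, 154.4, 148.3, 247.4] [458.5 336.7] [264.6 144.6] 21.1 [[309.  356.5]
 [361.1 221.6]
 [607.9 317. ]
 [555.8 451.9]]
red_crate_lip 0.85 [188.7, 80.4, 230.7, 123.7] [738.9  50.5] [109.6 128. ] 85.9 [[ 6.711e+02  4.000e-01]
 [ 7.988e+02 -8.700e+00]
 [ 8.067e+02  1.006e+02]
 [ 6.790e+02  1.098e+02]]
red_crate_lip 0.56 [340.7, 105.8, 370.7, 141.8] [ 690.3 -359.1] [63.9 98.7] 64.1 [[ 632.  -366.2]
 [ 720.8 -409.3]
 [ 748.6 -351.9]
 [ 659.8 -308.8]]
white_crate 0.74 [251.6, 85.9, 294.8, 127.1] [ 730.8 -119.5] [127.6 124.7] 1.7 [[ 665.2  -59.1]
 [ 668.8 -183.7]
 [ 796.4 -180. ]
 [ 792.7  -55.4]]
rack 0.94 [158.4, 37.1, 311.8, 157.1] [729.5 -25. ] [378.2 296. ] 88.8 [[ 577.6 -211. ]
 [ 873.5 -217.1]

[... 463 characters left out ...]
32.9, 144.1, 350.6, 165.9] [ 589.6 -305.6] [39.6 63.9] 46.3 [[ 552.8 -297.8]
 [ 598.9 -342. ]
 [ 626.4 -313.3]
 [ 580.2 -269.1]]
polish 0.41 [312.6, 203.1, 365.1, 227.7] [ 427.6 -306.1] [132.4  57.3] 89.9 [[ 398.9 -372.2]
 [ 456.1 -372.4]
 [ 456.4 -240. ]
 [ 399.2 -239.9]]
pencils 0.76 [370.0, 153.3, 412.2, 180.5] [ 556.5 -433.9] [ 61.1 106.2] 28.1 [[ 504.6 -401.5]
 [ 554.6 -495.2]
 [ 608.5 -466.4]
 [ 558.5 -372.7]]
spindles 0.87 [78.1, 101.4, 134.3, 135.6] [675.1 342.6] [ 96.  141.4] 13.0 [[612.5 400.8]
 [644.2 263. ]
 [737.8 284.5]
 [706.1 422.3]]
sleeve 0.72 [315.0, 200.1, 364.8, 231.0] [ 431.1 -322.6] [144.7  63.9] 88.6 [[ 397.4 -394.1]
 [ 461.2 -395.7]
 [ 464.8 -251. ]
 [ 401.  -249.4]]
```

View pics/crop1.png

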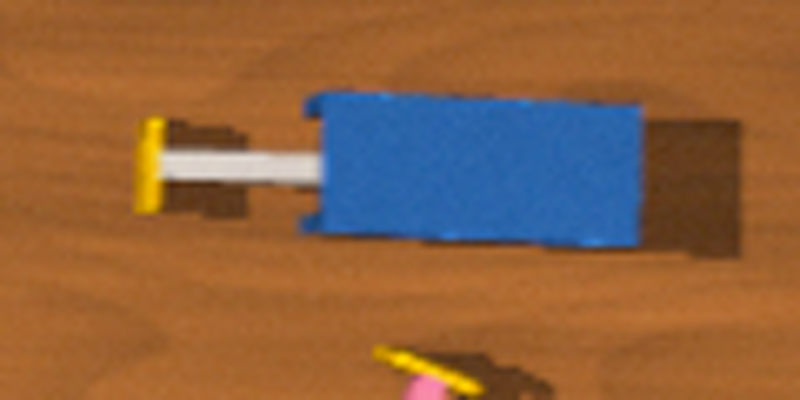

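carry_out([
  {"dp": [-475, -639, 0], "roll": 74.3, "gripper": 0},
  {"dp": [-475, -639, 0], "roll": 74.3, "gripper": 0},
  {"dp": [-475, -639, 0], "roll": 74.3, "gripper": 0},
  {"dp": [-475, -639, 0], "roll": 74.3, "gripper": 0},
  {"dp": [-475, -639, 0], "roll": 74.3, "gripper": 0},
  {"dp": [-475, -639, 0], "roll": 74.3, "gripper": 0},
  {"dp": [-475, -639, 0], "roll": 74.3, "gripper": 0},
  {"dp": [-475, -639, 0], "roll": 74.3, "gripper": 0},
  {"dp": [-475, -639, 0], "roll": 74.3, "gripper": 0},
  {"dp": [-475, -639, 0], "roll": 74.3, "gripper": 0},
  {"dp": [-475, -639, 0], "roll": 74.3, "gripper": 0},
  {"dp": [-475, -639, 0], "roll": 74.3, "gripper": 0},
])

```text
clock: 2.45
eef_pos: [328.5, 54.9, 205.9]
eef_rot: [3.14, -0.0, 1.551]
wrist_force: [0.5, 1.2, -0.3]
finger_gap: 47.1
finger_force: 0.0
```

carry_out([
  {"dp": [-260, 95, 20], "roll": 0, "gripper": 0},
  {"dp": [-260, 95, 40], "roll": 0, "gripper": 0},
  {"dp": [-260, 95, 40], "roll": 0, "gripper": 0},
  {"dp": [-260, 95, 40], "roll": 0, "gripper": 0},
  {"dp": [-260, 95, 40], "roll": 0, "gripper": 0},
  {"dp": [-260, 95, 40], "roll": 0, "gripper": 0},
  {"dp": [-260, 95, 40], "roll": 0, "gripper": 0},
  {"dp": [-260, 95, 40], "roll": 0, "gripper": 0},
  {"dp": [-260, 95, 40], "roll": 0, "gripper": 0},
  {"dp": [-260, 95, 40], "roll": 0, "gripper": 0},
])

```text
clock: 3.28
eef_pos: [418.8, -204.1, 165.4]
eef_rot: [-3.141, -0.0, 1.554]
wrist_force: [0.4, -0.2, 0.3]
finger_gap: 47.2
finger_force: 0.0
```

```bash
python3 - <<'E'
from h import *
st=read_state(); im=viewer.camera("wrist"); c=cam("wrist",st)
print(st["eef_pos"],st["eef_rot"])
cv2.imwrite("pics/w1.png",im[:,:,::-1])
hsv=cv2.cvtColor(im,cv2.COLOR_RGB2HSV)
yel=cv2.inRange(hsv,(20,120,90),(35,255,255))
n,l,s,ce=cv2.connectedComponentsWithStats(yel)
for i in range(1,n):
    if s[i,4]>60: print(s[i],ce[i],*rect(l==i,c,40))
blue=cv2.inRange(hsv,(100,120,60),(125,255,255)); print(*rect(blue>0,c,56))
print(proj(c,[[430,-222,40]]))
E
```

```text
[ 418.82278624 -204.13809567  165.4167928 ] [-3.14131426e+00 -2.94518884e-04  1.55394177e+00]
[247 159  40  13 480] [266.03125    164.82708333] [ 431.6 -184.8] [12.  38.6] 89.0 [[ 412.2 -190.5]
 [ 450.8 -191.1]
 [ 451.  -179.1]
 [ 412.4 -178.5]]
[356 337   6  25  76] [358.63157895 349.64473684] [ 539.1 -408.2] [ 5.9 35. ] 4.5 [[ 534.8 -391. ]
 [ 537.5 -426. ]
 [ 543.4 -425.5]
 [ 540.7 -390.5]]
[148 338   9  26 104] [150.79807692 351.05769231] [ 294.6 -406.5] [36.   9.5] 83.6 [[ 287.9 -423.9]
 [ 297.3 -425. ]
 [ 301.3 -389.2]
 [ 291.9 -388.1]]
[ 433.1 -292. ] [108.9  59.2] 89.0 [[ 402.6 -346. ]
 [ 461.8 -347. ]
 [ 463.6 -238.1]
 [ 404.4 -237.1]]
[[265.20964097 200.94342227]]
```

View pics/w1.png

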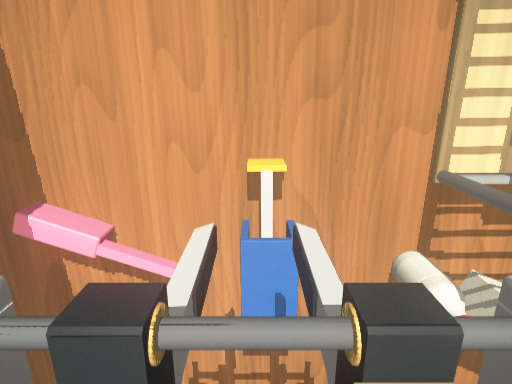

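carry_out([
  {"dp": [-16, 13, 40], "roll": 0, "gripper": 0},
  {"dp": [-16, 13, 80], "roll": 0, "gripper": 0},
  {"dp": [-16, 13, 120], "roll": 0, "gripper": 0},
  {"dp": [-16, 13, 148], "roll": 0, "gripper": 0},
  {"dp": [-16, 13, 151], "roll": 0, "gripper": 0},
  {"dp": [-16, 13, 151], "roll": 0, "gripper": -1},
  {"dp": [-16, 13, 151], "roll": 0, "gripper": -1},
  {"dp": [-16, 13, 151], "roll": 0, "gripper": -1},
  {"dp": [-16, 13, 151], "roll": 0, "gripper": -1},
  {"dp": [-16, 13, 151], "roll": 0, "gripper": -1},
  {"dp": [-16, 13, 151], "roll": 0, "gripper": -1},
], newtons=20)

```text
clock: 4.25
eef_pos: [432.1, -221.0, 15.4]
eef_rot: [3.14, 0.001, 1.554]
wrist_force: [0.1, 1.2, 8.5]
finger_gap: 11.6
finger_force: 20.0
```

carry_out([
  {"dp": [5, 0, -1], "roll": 0, "gripper": -1},
  {"dp": [15, 0, -1], "roll": 0, "gripper": -1},
  {"dp": [30, 0, -1], "roll": 0, "gripper": -1},
  {"dp": [45, 0, -1], "roll": 0, "gripper": -1},
  {"dp": [60, 0, -1], "roll": 0, "gripper": -1},
  {"dp": [75, 0, -1], "roll": 0, "gripper": -1},
  {"dp": [90, 0, -1], "roll": 0, "gripper": -1},
  {"dp": [105, 0, -1], "roll": 0, "gripper": -1},
  {"dp": [120, 0, -1], "roll": 0, "gripper": -1},
  {"dp": [135, 0, -1], "roll": 0, "gripper": -1},
  {"dp": [150, 0, -1], "roll": 0, "gripper": -1},
  {"dp": [150, 0, -1], "roll": 0, "gripper": -1},
])

```text
clock: 5.25
eef_pos: [433.9, -68.5, 15.4]
eef_rot: [-3.141, -0.0, 1.556]
wrist_force: [-1.2, 0.7, -1.1]
finger_gap: 11.8
finger_force: 20.0
```

```bash
python3 - <<'E'
from h import *
im=viewer.camera("top"); im2=viewer.camera("scene")
a=cv2.resize(im[150:270,200:400,::-1],(800,480),interpolation=cv2.INTER_CUBIC)
cv2.imwrite("pics/t2.png",a)
hsv=cv2.cvtColor(im,cv2.COLOR_RGB2HSV);c=cam("top")
yel=cv2.inRange(hsv,(20,120,90),(35,255,255))[190:230,180:310]
v,u=np.nonzero(yel);print(len(u),ray(c,[[u.mean()+180,v.mean()+190]],38))
for d in models.cut_out("top","hook_handle"): print(d["p"],d["box"])
E
```

```text
19 [[444.60163821 -86.73558382  38.        ]]
0.78 [278.6, 209.7, 308.2, 219.3]
0.78 [398.0, 210.4, 419.1, 281.8]
0.59 [305.7, 243.5, 343.1, 310.9]
```

View pics/t2.png

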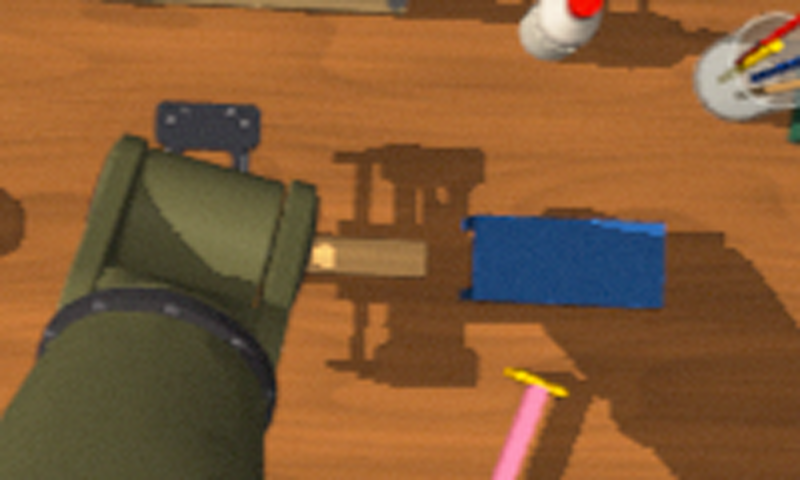

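The crop shows the wooden handle fully out of the sleeve, with its rear end at crop (426,258). The sleeve mouth is at (470,258). Next I measure the rack edge and lip, then re-grip.

```bash
python3 - <<'E'
from h import *
im=viewer.camera("top"); c=cam("top")
print("handle rear",ray(c,[[306.5,214.5]],38))
print("floor edge",ray(c,[[174.7,146],[302,151]],6))
hsv=cv2.cvtColor(im,cv2.COLOR_RGB2HSV)
m=((cv2.inRange(hsv,(0,150,80),(8,255,255))|cv2.inRange(hsv,(172,150,80),(180,255,255)))>0)
m[:70]=0;m[135:]=0;m[:,:170]=0;m[:,240:]=0
v,u=np.nonzero(m)
print(u.min(),u.max(),v.min(),v.max())
lo=[(x,v[u==x].max()) for x in range(190,234,3) if (u==x).any()]; print(lo)
cv2.imwrite("pics/crate.png",cv2.resize(im[60:165,150:320,::-1],(800,494),interpolation=cv2.INTER_CUBIC))
E
```

```text
handle rear [[ 429.9140813  -229.75511423   38.        ]]
floor edge [[ 624.36470676  162.06449103    6.        ]
 [ 620.48291103 -218.3250424     6.        ]]
187 231 79 124
[(190, np.int64(95)), (193, np.int64(122)), (196, np.int64(119)), (199, np.int64(119)), (202, np.int64(79)), (205, np.int64(119)), (208, np.int64(123)), (211, np.int64(120)), (217, np.int64(120)), (220, np.int64(124)), (223, np.int64(114)), (226, np.int64(124)), (229, np.int64(124))]
```

View pics/crate.png

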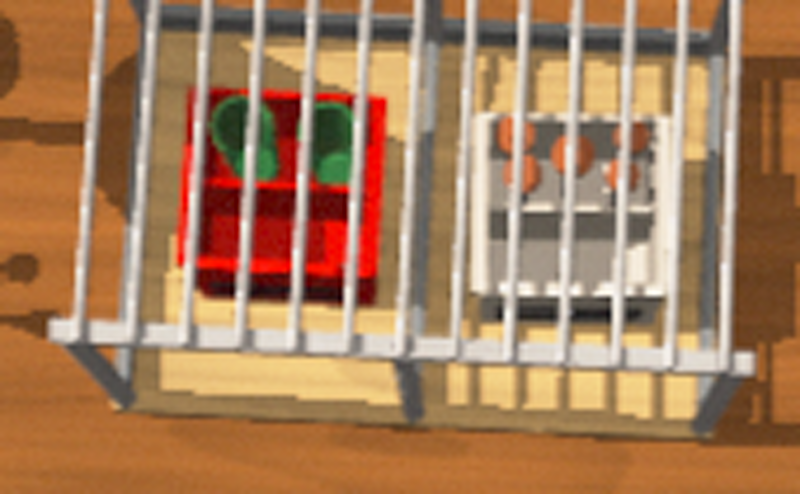

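carry_out([
  {"dp": [0, 0, 0], "roll": 0, "gripper": 0.3},
  {"dp": [0, 0, 0], "roll": 0, "gripper": 0.3},
  {"dp": [0, 0, 0], "roll": 0, "gripper": 0.3},
  {"dp": [0, 0, 0], "roll": 0, "gripper": 0.3},
  {"dp": [0, 0, -40], "roll": 0, "gripper": 0.3},
  {"dp": [0, 0, -80], "roll": 0, "gripper": 0.3},
  {"dp": [0, 0, -80], "roll": 0, "gripper": 0.3},
])

```text
clock: 6.03
eef_pos: [437.0, -71.6, 101.5]
eef_rot: [3.133, 0.002, 1.554]
wrist_force: [0.7, -0.4, 0.4]
finger_gap: 55.0
finger_force: 0.0
```

carry_out([
  {"dp": [-40, 0, -40], "roll": 0, "gripper": 0.3},
  {"dp": [-80, 0, -60], "roll": 0, "gripper": 0.3},
  {"dp": [-120, 0, -60], "roll": 0, "gripper": 0.3},
  {"dp": [-120, 0, -60], "roll": 0, "gripper": 0.3},
  {"dp": [-120, 0, -60], "roll": 0, "gripper": 0.3},
])

```text
clock: 6.45
eef_pos: [432.2, -193.7, 156.2]
eef_rot: [3.14, 0.001, 1.551]
wrist_force: [0.7, -0.3, -0.1]
finger_gap: 61.1
finger_force: 0.0
```

```bash
python3 - <<'E'
from h import *
c=cam("top"); print("lip",ray(c,[[188.9,116.5],[229.9,118.9],[209.5,117.8]],82))
st=read_state(); im=viewer.camera("wrist"); c=cam("wrist",st)
print(st["eef_pos"],st["eef_rot"])
cv2.imwrite("pics/w2.png",im[:,:,::-1])
hsv=cv2.cvtColor(im,cv2.COLOR_RGB2HSV)
yel=cv2.inRange(hsv,(20,150,120),(35,255,255))
n,l,s,ce=cv2.connectedComponentsWithStats(yel)
for i in range(1,n):
    if s[i,4]>200: print(s[i],ce[i],*rect(l==i,c,40))
print(proj(c,[[432,-139,40],[432,-184,40],[432,-45,40]]))
E
```

```text
lip [[692.98450532 110.08506484  82.        ]
 [689.60249899  -4.86398084  82.        ]
 [691.01529211  52.33254637  82.        ]]
[ 432.23521293 -193.6621055   156.17245604] [3.14016590e+00 1.04393823e-03 1.55059276e+00]
[230   2  48  19 509] [253.53438114   9.06483301] [435.2 -41. ] [13.5 39.3] 88.9 [[415.4 -47.4]
 [454.7 -48.1]
 [455.  -34.7]
 [415.6 -33.9]]
[[252.27369326 129.64432593]
 [253.28759208 176.87429583]
 [249.84302343  16.41758081]]
```

View pics/w2.png

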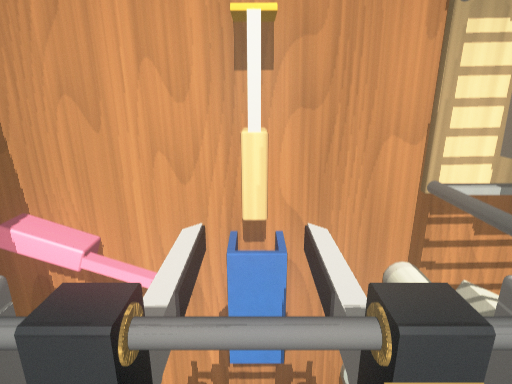

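carry_out([
  {"dp": [0, 0, 40], "roll": 0, "gripper": 0.3},
  {"dp": [0, 0, 80], "roll": 0, "gripper": 0.3},
  {"dp": [0, 0, 120], "roll": 0, "gripper": 0.3},
  {"dp": [0, 0, 144], "roll": 0, "gripper": 0},
  {"dp": [0, 0, 147], "roll": 0, "gripper": -0.3},
  {"dp": [0, 0, 147], "roll": 0, "gripper": -1},
  {"dp": [0, 0, 147], "roll": 0, "gripper": -1},
  {"dp": [0, 0, 147], "roll": 0, "gripper": -1},
  {"dp": [0, 0, 147], "roll": 0, "gripper": -1},
  {"dp": [0, 0, 147], "roll": 0, "gripper": -1},
], newtons=50)

```text
clock: 7.33
eef_pos: [433.1, -191.1, 10.1]
eef_rot: [3.139, 0.001, 1.554]
wrist_force: [-0.4, 1.8, 9.9]
finger_gap: 25.8
finger_force: 50.0
```

carry_out([
  {"dp": [0, 0, -20], "roll": 0, "gripper": -1},
  {"dp": [5, 0, -60], "roll": 0, "gripper": -1},
  {"dp": [25, 0, -100], "roll": 7, "gripper": -1},
  {"dp": [50, 0, -102], "roll": 14, "gripper": -1},
  {"dp": [75, 0, -102], "roll": 21, "gripper": -1},
  {"dp": [100, 0, -102], "roll": 28, "gripper": -1},
  {"dp": [125, -3, -102], "roll": 35, "gripper": -1},
  {"dp": [150, -7, -102], "roll": 42, "gripper": -1},
  {"dp": [175, -7, -102], "roll": 49, "gripper": -1},
  {"dp": [200, -7, -102], "roll": 56, "gripper": -1},
  {"dp": [220, -7, -102], "roll": 63, "gripper": -1},
  {"dp": [235, -7, -102], "roll": 70, "gripper": -1},
])

```text
clock: 8.33
eef_pos: [429.0, 45.8, 111.2]
eef_rot: [3.141, -0.001, 0.327]
wrist_force: [-0.4, 0.4, -1.7]
finger_gap: 25.5
finger_force: 50.0
```

carry_out([
  {"dp": [4, -2, 0], "roll": 7, "gripper": -1},
  {"dp": [7, -4, 0], "roll": 14, "gripper": -1},
  {"dp": [7, -4, 0], "roll": 19.7, "gripper": -1},
  {"dp": [7, -4, 0], "roll": 19.7, "gripper": -1},
  {"dp": [7, -4, 0], "roll": 19.7, "gripper": -1},
  {"dp": [7, -4, 0], "roll": 19.7, "gripper": -1},
])

```text
clock: 8.83
eef_pos: [434.5, 50.2, 110.8]
eef_rot: [-3.142, -0.0, -0.008]
wrist_force: [-0.7, -0.6, -1.9]
finger_gap: 25.7
finger_force: 50.0
```

```bash
python3 - <<'E'
from h import *
st=read_state(); im=viewer.camera("wrist"); c=cam("wrist",st); im2=viewer.camera("top")
print(st["eef_pos"],st["eef_rot"],st["wrist_force"],st["finger_gap"])
a=im[:,:,::-1].copy()
cv2.imwrite("pics/w3.png",a)
cv2.imwrite("pics/t3.png",cv2.resize(im2[60:180,150:320,::-1],(800,565)))
T=R.from_euler("xyz",st["eef_rot"]).as_matrix()
P=st["eef_pos"]+np.array([[152,-20,-30],[152,20,-30],[152,-20,10],[152,20,10]])@T.T
print(P,proj(c,P))
E
```

```text
[434.47778518  50.22877043 110.75364346] [-3.14158676e+00 -4.18587219e-04 -8.29804924e-03] [-0.67282527 -0.57358065 -1.87622045] 25.664654142423334
[[586.6259391   68.96672035 140.81738396]
 [586.29402103  28.96809749 140.81714821]
 [586.64268396  68.96681716 100.81738747]
 [586.3107659   28.9681943  100.81715171]] [[204.09094394 -84.37885588]
 [305.27302271 -84.35010708]
 [215.97047047 -41.22325074]
 [293.33562779 -41.19920161]]
```

View pics/w3.png

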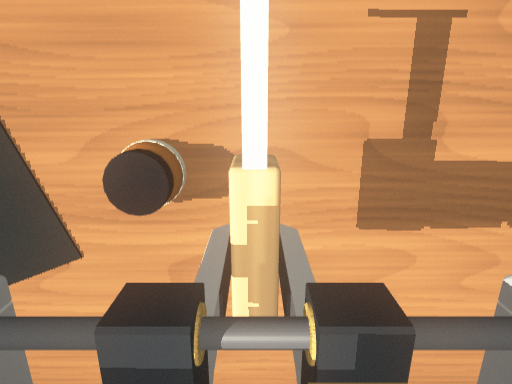

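The wrist view shows the handle gripped centrally, with its front end at (255,162) and the shaft running straight up at u≈255. I check blade height and sag by triangulating the two fixed cameras.

```bash
python3 - <<'E'
from h import *
st=read_state(); T=R.from_euler("xyz",st["eef_rot"]).as_matrix()
P=st["eef_pos"]+np.array([[155,-20,-30],[155,20,-30],[155,-20,10],[155,20,10]])@T.T
for n in ["top","scene"]:
    im=viewer.camera(n); c=cam(n); q=proj(c,P); print(n,np.round(q,1).tolist())
    hsv=cv2.cvtColor(im,cv2.COLOR_RGB2HSV); yel=cv2.inRange(hsv,(20,140,90),(35,255,255))
    k,l,s,ce=cv2.connectedComponentsWithStats(yel)
    for i in range(1,k):
        if s[i,4]>8 and np.hypot(*(ce[i]-q.mean(0)))<40: print(s[i],ce[i])
    u0,v0=np.int32(q.mean(0)); 
    if n=="scene": cv2.imwrite("pics/s3.png",cv2.resize(im[150:300,160:400,::-1],(800,500),interpolation=cv2.INTER_CUBIC))
E
```

```text
top [[199.1, 148.7], [214.4, 149.3], [201.2, 151.9], [215.9, 152.4]]
[200 149  16   6  62] [207.87096774 150.77419355]
scene [[310.6, 180.8], [298.6, 183.0], [309.8, 191.4], [298.0, 193.6]]
[302 184   8   8  41] [305.95121951 187.65853659]
[298 188   4   6  18] [299.27777778 191.11111111]
```

View pics/s3.png

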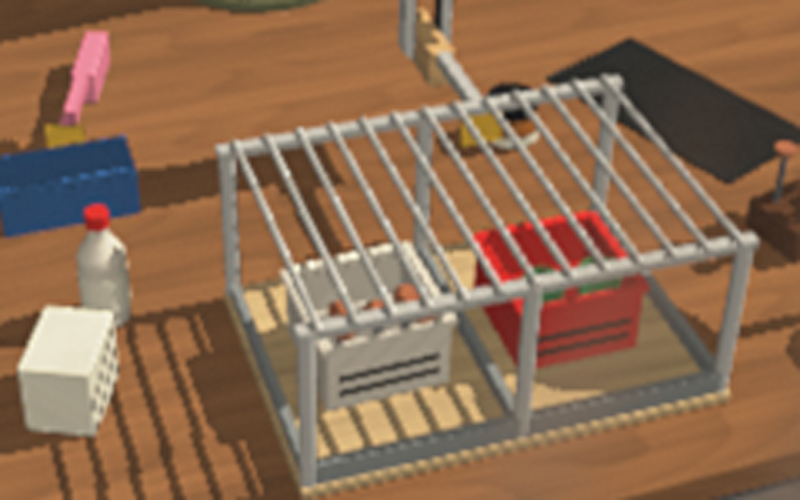

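carry_out([
  {"dp": [25, -3, 0], "roll": 0, "gripper": -1},
  {"dp": [50, -3, 0], "roll": 0, "gripper": -1},
  {"dp": [75, -3, 0], "roll": 0, "gripper": -1},
  {"dp": [100, -3, 0], "roll": 0, "gripper": -1},
  {"dp": [118, -3, 0], "roll": 0, "gripper": -1},
  {"dp": [128, -3, 0], "roll": 0, "gripper": -1},
  {"dp": [128, -3, 0], "roll": 0, "gripper": -1},
  {"dp": [128, -3, 10], "roll": 0, "gripper": -1},
  {"dp": [128, -3, 20], "roll": 0, "gripper": -1},
  {"dp": [128, -3, 30], "roll": 0, "gripper": -1},
  {"dp": [128, -3, 36], "roll": 0, "gripper": -1},
  {"dp": [128, -3, 36], "roll": 0, "gripper": -1},
])

```text
clock: 10.03
eef_pos: [561.4, 51.8, 72.6]
eef_rot: [3.141, 0.003, -0.011]
wrist_force: [0.6, -0.4, -3.6]
finger_gap: 25.2
finger_force: 50.0
```

```bash
python3 - <<'E'
from h import *
st=read_state(); print(st["eef_pos"],st["eef_rot"],st["wrist_force"])
a=viewer.camera("scene")[160:280,220:400,::-1]; b=viewer.camera("top")[70:165,150:310,::-1]; w=viewer.camera("wrist")
o=np.vstack([cv2.resize(a,(440,293),interpolation=cv2.INTER_CUBIC),cv2.resize(b,(440,261),interpolation=cv2.INTER_CUBIC)])
o=np.hstack([o,np.vstack([w[:270,76:436,::-1],np.zeros((284,360,3),np.uint8)])])
cv2.imwrite("pics/m4.png",o)
E
```

```text
[561.35109078  51.82437841  72.57066878] [ 3.14146620e+00  2.88719454e-03 -1.14268683e-02] [ 0.61464125 -0.39429386 -3.61835506]
```

View pics/m4.png

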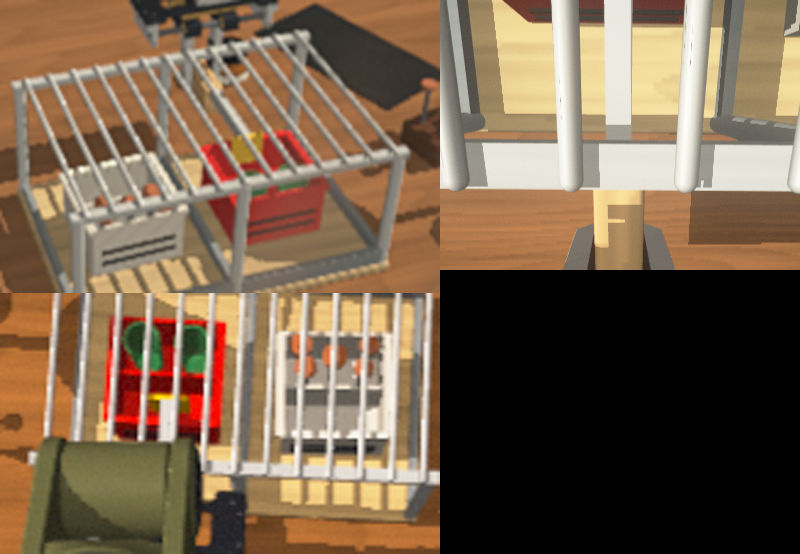

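The composite shows the blade in the front compartment behind the lip (top crop (167,405)), between the walls, with both glasses standing. I pull slowly.

carry_out([
  {"dp": [-3, 0, 0], "roll": 0, "gripper": -1},
  {"dp": [-7, 0, 0], "roll": 0, "gripper": -1},
  {"dp": [-11, 0, 0], "roll": 0, "gripper": -1},
  {"dp": [-15, 0, 0], "roll": 0, "gripper": -1},
  {"dp": [-19, 0, 0], "roll": 0, "gripper": -1},
  {"dp": [-23, 0, 0], "roll": 0, "gripper": -1},
  {"dp": [-28, 0, 0], "roll": 0, "gripper": -1},
  {"dp": [-33, 0, 0], "roll": 0, "gripper": -1},
  {"dp": [-38, 0, 0], "roll": 0, "gripper": -1},
  {"dp": [-43, 0, 0], "roll": 0, "gripper": -1},
  {"dp": [-48, 0, 0], "roll": 0, "gripper": -1},
  {"dp": [-53, 0, 0], "roll": 0, "gripper": -1},
])

```text
clock: 11.18
eef_pos: [509.1, 52.5, 74.5]
eef_rot: [-3.142, -0.0, -0.012]
wrist_force: [4.0, 0.0, -2.4]
finger_gap: 25.4
finger_force: 50.0
```

```bash
cat > lip.py <<'E'
from h import *
def go():
    st=read_state(); im=viewer.camera("wrist"); c=cam("wrist",st)
    print(np.round(st["eef_pos"],1),np.round(st["eef_rot"],4),st["wrist_force"].round(1))
    hsv=cv2.cvtColor(im,cv2.COLOR_RGB2HSV)
    m=((cv2.inRange(hsv,(0,150,60),(8,255,255))|cv2.inRange(hsv,(172,150,60),(180,255,255)))>0)
    v,u=np.nonzero(m)
    if len(u):
        print(u.min(),u.max(),v.min(),v.max())
        # brightness transitions in columns: bright lip top -> dark front
        for x in range(u.min()+6,u.max(),14):
            col=v[u==x]; 
            if len(col): print(x,col.min(),col.max(),"bottom(z12):",ray(c,[[x,col.max()]],14).round(1)[0][:2], im[col.min():col.max()+1,x,0][::5].tolist())
    E=proj(c,[[622.5,0,12],[622.5,52,12],[622.5,100,12]]); print("pred edge px",E.round(1).tolist())
    # floor edge: bright plywood -> wood bench, columns
    for x in (180,225,300,330): print(x,[int(a) for a in im[20:330:8,x,2]])
    t=viewer.camera("top"); hs=cv2.cvtColor(t,cv2.COLOR_RGB2HSV)
    g=cv2.inRange(hs,(50,100,30),(85,255,255))>0; g[:70]=0; g[150:]=0; g[:,:170]=0; g[:,245:]=0
    v,u=np.nonzero(g); print("green top",len(u),u.min(),u.max(),v.min(),v.max())
    r=((cv2.inRange(hs,(0,150,80),(8,255,255))|cv2.inRange(hs,(172,150,80),(180,255,255)))>0); r[:70]=0;r[165:]=0;r[:,:170]=0;r[:,245:]=0
    v,u=np.nonzero(r); print("red top back", [(x,int(v[u==x].min())) for x in range(u.min(),u.max()+1,4) if (u==x).any()])
E
python3 -c "import lip;lip.go()"
```

```text
[509.1  52.5  74.5] [-3.1416e+00 -3.0000e-04 -1.1500e-02] [ 4.   0.  -2.4]
160 327 0 3
166 0 3 bottom(z12): [654.6 110.8] [120]
180 2 3 bottom(z12): [654.5 101.3] [119]
194 2 3 bottom(z12): [654.4  91.8] [118]
208 2 3 bottom(z12): [654.3  82.4] [119]
222 3 3 bottom(z12): [654.2  72.9] [115]
278 3 3 bottom(z12): [653.8  35. ] [113]
292 2 3 bottom(z12): [653.6  25.5] [113]
306 2 3 bottom(z12): [653.5  16. ] [112]
320 0 3 bottom(z12): [653.4   6.5] [110]
pred edge px [[326.6, 52.8], [253.4, 53.6], [186.0, 54.5]]
180 [161, 167, 143, 103, 111, 77, 82, 81, 79, 88, 87, 88, 87, 84, 85, 80, 86, 89, 86, 85, 88, 86, 81, 86, 84, 90, 81, 59, 56, 111, 116, 40, 43, 35, 36, 41, 35, 36, 40]
225 [161, 171, 151, 109, 117, 84, 91, 93, 94, 92, 94, 95, 95, 93, 91, 91, 87, 95, 95, 92, 91, 93, 87, 86, 87, 88, 121, 120, 121, 114, 52, 38, 40, 38, 39, 38, 38, 60, 70]
300 [168, 171, 170, 111, 110, 78, 86, 85, 92, 96, 94, 92, 88, 89, 87, 92, 90, 92, 88, 91, 88, 88, 83, 88, 85, 89, 85, 88, 113, 113, 112, 113, 116, 112, 115, 114, 113, 87, 86]
330 [152, 163, 173, 109, 111, 68, 82, 78, 81, 94, 92, 89, 89, 85, 84, 86, 61, 63, 59, 60, 57, 56, 55, 56, 58, 56, 57, 59, 70, 86, 80, 83, 85, 40, 40, 40, 42, 41, 38]
green top 196 194 223 95 112
red top back [(187, 106), (195, 93), (199, 93), (203, 113), (207, 94), (211, 94), (215, 112), (219, 94), (223, 94), (227, 95)]
```

```bash
python3 - <<'E'
from h import *
st=read_state(); im=viewer.camera("wrist"); c=cam("wrist",st)
for x in (170,200,222,285,300,320):
    print(x,im[28:70:2,x].astype(int).sum(1).tolist())
for v in (36,40,44): print(v,ray(c,[[254,v]],12)[0].round(1))
for v in (52,56,60): print(v,ray(c,[[254,v]],0)[0].round(1))
E
```

```text
170 [649, 638, 632, 573, 430, 438, 444, 455, 451, 452, 449, 458, 437, 371, 288, 384, 400, 402, 396, 397, 410]
200 [648, 647, 642, 586, 426, 422, 428, 439, 446, 456, 463, 452, 447, 394, 314, 350, 407, 414, 414, 420, 416]
222 [657, 655, 647, 594, 446, 432, 436, 433, 433, 434, 459, 473, 469, 408, 327, 356, 425, 422, 425, 429, 433]
285 [663, 661, 663, 637, 448, 451, 450, 452, 455, 448, 449, 457, 461, 434, 358, 363, 426, 435, 438, 442, 428]
300 [664, 660, 664, 652, 451, 453, 451, 444, 444, 446, 443, 448, 446, 413, 350, 368, 422, 401, 398, 415, 395]
320 [651, 666, 660, 666, 452, 450, 445, 439, 449, 448, 452, 454, 441, 415, 341, 298, 267, 380, 386, 395, 395]
36 [633.3  51.5  12. ]
40 [630.7  51.5  12. ]
44 [628.2  51.5  12. ]
52 [624.5  51.6   0. ]
56 [621.8  51.6   0. ]
60 [619.   51.7   0. ]
```

carry_out([
  {"dp": [-4, 0, 0], "roll": 0, "gripper": -1},
  {"dp": [-8, 0, 0], "roll": 0, "gripper": -1},
  {"dp": [-12, 0, 0], "roll": 0, "gripper": -1},
  {"dp": [-16, 0, 0], "roll": 0, "gripper": -1},
  {"dp": [-20, 0, 0], "roll": 0, "gripper": -1},
  {"dp": [-24, 0, 0], "roll": 0, "gripper": -1},
  {"dp": [-28, 0, 0], "roll": 0, "gripper": -1},
  {"dp": [-31, 0, 0], "roll": 0, "gripper": -1},
  {"dp": [-31, 0, 0], "roll": 0, "gripper": -1},
  {"dp": [-31, 0, 0], "roll": 0, "gripper": -1},
  {"dp": [-31, 0, 0], "roll": 0, "gripper": -1},
])

```text
clock: 12.25
eef_pos: [478.5, 52.8, 74.4]
eef_rot: [3.142, 0.0, -0.011]
wrist_force: [0.1, 0.4, -1.9]
finger_gap: 25.4
finger_force: 50.0
```

```bash
python3 -c "import lip;lip.go()" | grep -v '\[.*, .*, .*, .*, .*, .*, .*, .*,.*,.*,.*,.*,.*,.*\]$'
```

```text
[478.5  52.8  74.4] [ 3.1416e+00  4.0000e-04 -1.1500e-02] [ 0.1  0.4 -1.9]
158 328 0 5
164 0 5 bottom(z12): [622.7 112.6] [133, 139]
178 3 5 bottom(z12): [622.6 103.1] [122]
192 3 5 bottom(z12): [622.5  93.6] [121]
318 0 4 bottom(z12): [622.1   8.3] [135]
pred edge px [[329.6, 4.1], [253.4, 5.0], [183.2, 5.9]]
green top 183 194 222 106 123
```

carry_out([
  {"dp": [5, 0, 0], "roll": 0, "gripper": -1},
  {"dp": [11, 0, 0], "roll": 0, "gripper": -1},
  {"dp": [11, 0, -5], "roll": 0, "gripper": -1},
  {"dp": [11, 0, -20], "roll": 0, "gripper": -1},
  {"dp": [11, 0, -36], "roll": 0, "gripper": -1},
  {"dp": [11, 0, -38], "roll": 0, "gripper": -1},
  {"dp": [11, 0, -38], "roll": 0, "gripper": -1},
  {"dp": [-10, 0, -38], "roll": 0, "gripper": -1},
  {"dp": [-40, 0, -38], "roll": 0, "gripper": -1},
  {"dp": [-70, 0, -38], "roll": 0, "gripper": -1},
  {"dp": [-80, 0, -38], "roll": 0, "gripper": -1},
  {"dp": [-80, 0, -38], "roll": 0, "gripper": -1},
])

```text
clock: 13.35
eef_pos: [396.9, 53.8, 111.9]
eef_rot: [3.142, 0.001, -0.011]
wrist_force: [0.6, 1.1, -2.4]
finger_gap: 25.7
finger_force: 50.0
```

```bash
python3 - <<'E'
from h import *
c=cam("top"); t=viewer.camera("top"); hs=cv2.cvtColor(t,cv2.COLOR_RGB2HSV)
r=((cv2.inRange(hs,(0,150,80),(8,255,255))|cv2.inRange(hs,(172,150,80),(180,255,255)))>0); r[:70]=0;r[170:]=0;r[:,:170]=0;r[:,245:]=0
v,u=np.nonzero(r); print(u.min(),u.max(),v.min(),v.max(), [(x,int(v[u==x].min()),int(v[u==x].max())) for x in range(u.min(),u.max()+1,3) if (u==x).any()])
print("pred lip px",proj(c,[[622.5,0,82],[622.5,52,82],[622.5,107,82],[622.5,52,14],[732,52,82]]).round(1).tolist())
g=cv2.inRange(hs,(50,100,30),(85,255,255))>0; g[:70]=0; g[150:]=0; g[:,:170]=0; g[:,245:]=0
v,u=np.nonzero(g); print("green",len(u),u.min(),u.max(),v.min(),v.max())
for d in models.cut_out("top","mat")[:1]: print(d["p"],*rect(d["region"],c,3))
E
```

```text
186 230 104 148 [(186, 135, 142), (189, 104, 143), (192, 114, 147), (195, 104, 144), (198, 104, 144), (201, 135, 144), (204, 104, 144), (207, 104, 144), (210, 105, 144), (213, 136, 145), (216, 105, 148), (219, 105, 145), (222, 105, 145), (225, 136, 148), (228, 105, 147)]
pred lip px [[227.3, 142.3], [208.6, 141.8], [188.8, 141.2], [211.3, 147.1], [210.2, 103.6]]
green 188 194 222 106 123
0.86 [459.2 336.2] [262.8 141.6] 21.6 [[311.  353.8]
 [363.  222.1]
 [607.4 318.7]
 [555.3 450.4]]
```

carry_out([
  {"dp": [3, -30, 0], "roll": -4, "gripper": -1},
  {"dp": [3, -65, 0], "roll": -8, "gripper": -1},
  {"dp": [3, -100, 0], "roll": -12, "gripper": -1},
  {"dp": [3, -135, 0], "roll": -16, "gripper": -1},
  {"dp": [3, -170, 0], "roll": -20, "gripper": -1},
  {"dp": [3, -205, 0], "roll": -22.2, "gripper": -1},
  {"dp": [3, -240, 0], "roll": -22.2, "gripper": -1},
  {"dp": [3, -260, 0], "roll": -22.2, "gripper": -1},
  {"dp": [3, -260, 30], "roll": -22.2, "gripper": -1},
  {"dp": [3, -260, 60], "roll": -22.2, "gripper": -1},
  {"dp": [3, -260, 80], "roll": -22.2, "gripper": -1},
  {"dp": [3, -260, 85], "roll": -22.2, "gripper": -1},
])

```text
clock: 14.45
eef_pos: [403.8, 313.2, 23.6]
eef_rot: [3.14, 0.005, 0.376]
wrist_force: [0.2, -0.1, -3.3]
finger_gap: 25.4
finger_force: 50.0
```

carry_out([
  {"dp": [0, 0, 5], "roll": 0, "gripper": -1},
  {"dp": [0, 0, 9], "roll": 0, "gripper": -1},
  {"dp": [0, 0, 12], "roll": 0, "gripper": -1},
  {"dp": [0, 0, 12], "roll": 0, "gripper": -1},
  {"dp": [0, 0, 12], "roll": 0, "gripper": -1},
])

```text
clock: 14.87
eef_pos: [405.0, 313.9, 16.1]
eef_rot: [-3.141, -0.001, 0.376]
wrist_force: [0.1, 0.4, -1.4]
finger_gap: 25.5
finger_force: 50.0
```

Force still shows the hook partly hanging (−1.4 N), so I lower 2 mm more, release and rise.

carry_out([
  {"dp": [0, 0, 2], "roll": 0, "gripper": -1},
  {"dp": [0, 0, 2], "roll": 0, "gripper": -0.3},
  {"dp": [0, 0, 2], "roll": 0, "gripper": 0},
  {"dp": [0, 0, 2], "roll": 0, "gripper": 0},
  {"dp": [0, 0, 2], "roll": 0, "gripper": 0},
  {"dp": [0, 0, 2], "roll": 0, "gripper": 0},
  {"dp": [0, 0, -20], "roll": 0, "gripper": 0},
  {"dp": [0, 0, -50], "roll": 0, "gripper": 0},
  {"dp": [0, 0, -90], "roll": 0, "gripper": 0},
  {"dp": [0, 0, -130], "roll": 0, "gripper": 0},
  {"dp": [-40, 0, -150], "roll": 0, "gripper": 0},
  {"dp": [-40, 0, -150], "roll": 0, "gripper": 0},
])

```text
clock: 15.87
eef_pos: [365.9, 298.8, 169.7]
eef_rot: [-3.14, -0.006, 0.376]
wrist_force: [0.1, -0.5, -0.3]
finger_gap: 46.8
finger_force: 0.0
```

```bash
python3 - <<'E'
from h import *
st=read_state(); print(st["eef_pos"],st["wrist_force"],st["finger_gap"],st["finger_force"])
im=viewer.camera("wrist"); c=cam("wrist",st); hs=cv2.cvtColor(im,cv2.COLOR_RGB2HSV)
yel=cv2.inRange(hs,(20,150,120),(35,255,255)); k,l,s,ce=cv2.connectedComponentsWithStats(yel)
for i in range(1,k):
    if s[i,4]>150: print("blade?",s[i],*rect(l==i,c,43))
print("pred blade top", st["eef_pos"][:2]+ (40+155)*np.array([.93,.368]))
c=cam("top"); t=viewer.camera("top"); hs=cv2.cvtColor(t,cv2.COLOR_RGB2HSV)
r=((cv2.inRange(hs,(0,150,80),(8,255,255))|cv2.inRange(hs,(172,150,80),(180,255,255)))>0); r[:70]=0;r[170:]=0;r[:,:170]=0;r[:,245:]=0
v,u=np.nonzero(r); print("red",u.min(),u.max(),v.min(),v.max())
g=cv2.inRange(hs,(50,100,30),(85,255,255))>0; g[:70]=0; g[150:]=0; g[:,:170]=0; g[:,245:]=0
v,u=np.nonzero(g); print("green",len(u),u.min(),u.max(),v.min(),v.max())
E
```

```text
[365.89254477 298.82172268 169.71543965] [ 0.06539196 -0.48993401 -0.26619498] 46.81886514092074 0.0
pred blade top [547.24254477 370.58172268]
red 186 230 104 148
green 190 194 222 106 123
```

```bash
python3 - <<'E'
from h import *
for n,b in (("top",(80,150,170,250)),("scene",(300,150,420,215))):
    t=viewer.camera(n); c=cam(n); hs=cv2.cvtColor(t,cv2.COLOR_RGB2HSV)
    y=cv2.inRange(hs,(20,120,80),(35,255,255))>0; m=np.zeros_like(y); m[b[1]:b[3],b[0]:b[2]]=y[b[1]:b[3],b[0]:b[2]]
    v,u=np.nonzero(m); print(n,len(u), (u.mean(),v.mean(),ray(c,[[u.mean(),v.mean()]],30)) if len(u) else "")
    print(proj(c,[[547,371,30]]))
    for d in models.cut_out(n,"hook_handle"): print(round(d["p"],2),d["box"])
E
```

```text
top 74 (np.float64(100.85135135135135), np.float64(171.36486486486487), array([[538.20333697, 366.16626234,  30.        ]]))
[[ 99.39017273 168.31065734]]
0.8 [91.6, 167.1, 127.6, 232.1]
0.77 [393.8, 213.5, 418.0, 282.2]
0.66 [305.5, 244.9, 340.8, 309.7]
0.6 [333.3, 144.1, 349.9, 167.5]
scene 92 (np.float64(383.6195652173913), np.float64(187.6086956521739), array([[556.15440458, 363.7651792 ,  30.        ]]))
[[384.09633741 185.83102321]]
0.69 [176.2, 157.5, 190.3, 193.9]
0.66 [338.3, 155.8, 389.1, 196.1]
0.66 [109.8, 182.0, 128.1, 222.6]
```

```bash
python3 -c "
from cell import manip; print(manip.sign_off())"
```

```text
the job is handed in; nothing more can be done
None
```

I handed the job in at about 16 s on the robot's clock: the red crate measures flush with the rack's front edge, both glasses look upright, and the hook lies within about 10 mm of the mat's centre; sign-off returned no verdict.

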